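# Start the clamp-time clock on a glue-up

## Robot

A 6-joint arm with a two-finger parallel gripper is mounted at the origin on the work surface. World frame = base frame: x ahead of the robot, y to its left, z up, the work surface at z = 0. Lengths are in m, angles in rad, forces in N, time in s.
With the tool pointing down it reaches from about 0.375 to 0.825 m from the base axis. Payload 5.5 kg.
Tool frame: the origin (TCP) lies at the very end of the fingers, on their centre line; the grasp point (between the pads) lies 19 mm behind it; z points along the fingers, y is the direction in which the jaws open and shut (so a half turn about z gives the same grasp; the last joint's range is limited). The gripper opens to 85 mm and grips with 20 to 120 N. Pads are 22 mm wide; open, the fingers measure 114 mm over their backs; the gripper's body (76 mm by 85 mm) begins 54 mm behind the grasp point. The pads swing forward as they close: fully open they stand 13 mm farther back than shut.
Start: joints at [-1.149, 0.314, -0.047, 1.21, 0, 1.571], TCP at [0.246, -0.547, 0.231] pointing down, gripper open.
Joint ranges: [-2.67, 2.67], [-0.69, 1.73], [-1.03, 1.25], [-2.08, 2.16], [-1.42, 1.45], [-3.14, 3.14]. Speed limits (rad/s): [2.39, 2.39, 3.01, 3.14, 3.14, 3.14].

## Interface

Orientations are given as a rotation vector (axis times angle).
In Python, from station import ctrl gives the robot as it stands.
- The arm moves only by the tool drive_tool, never from a script. Its argument "commands" is a list of rows, each a list of 3 entries, a list of its own where there are three numbers: the turn, a rotation vector about the tool's x, y, z in degrees, then the shift along the tool's x, y, z in mm, then the finger opening in mm, from 0 to 85.4. A call has 1 to 20 rows; each row shifts and turns the pose as measured when the row begins, along the tool's axes as they then stand; what a row does not reach is not made up. A row lasts 1/12 s, in which the tool goes at most 41.7 mm and 7.16 degrees, less where a joint would pass 70% of its speed; a pose out of reach is approached as far as the arm can. A call is refused whole if a number of a shift passes 41.7 or a number of a turn 7.16, either way. A call with a gripper value outside its range is refused whole. The fingers move at their own pace and stop on an object; "squeeze" is the grip in N (left out, the last holds). Time passes only in rows, so rows that do not move let the fingers close. It gives the time, the measured TCP pose, the force and the opening at its end, in the units of the state.
- ctrl.read_state(): the state, without advancing time (a new reading comes with each control period).
- ctrl.get_image(name): name is "side" or "top"; returns the picture (384x512x3 uint8, blue, green, red); there is no depth.
- ctrl.calibration(name): a dict with "mtx" (3x3 intrinsics, pixels), "k1" (the pictures are not rectified: a ray, as slopes to the right and down, at radius r is drawn at 1 + k1 r^2 times it, then the intrinsics apply), "rvec" (rotation vector, rad) and "tvec" (3), from world to camera coordinates, as OpenCV has them. Camera axes: x right, y down, z forward; pixel columns grow to the right and rows downward; lengths in m; the calibration is good to about 2 mm. A picture is of the moment at which its call begins. calibration takes no time and is no camera call.
- ctrl.hand_in(): hands the job in, once; it reports no verdict.
The state is a dict: "clock": time; "q": joint angles; "qvel": joint speeds; "tau": joint torques, N m; "tcp_pos": TCP position; "tool_rot": TCP orientation; "wrist_force": force on the tool from outside, world axes, zero at the start; "moment": the same for the moment, N m; "opening": opening from 0.0 (shut) to 1.0 (fully open).
Only numpy, scipy, OpenCV 4.12 (cv2) and the standard library are available. Lean on these libraries where they do the work, as an engineer would, in place of code of your own. Each camera call takes 0.05 s, during which the arm holds its last target. There are 200 camera calls.

## Task

The tray on the white board has just been glued and clamped: stand the clockwork shop timer on the clear front strip of that board, front side to the board's front edge and square to it, then wind its knob clockwise from where it stands to 30 minutes (the green mark). The board is slick and the knob is stiff, so press the timer down as you wind it, enough that it does not twist round, but never with more than about 2.5 kg (25 N); leave it standing there, without touching the glued tray or shifting the other things.

Things in the scene. Friction and masses are not known exactly. Their poses are not given: they have to be found in the camera images.
- timer_mid (a point): the centre of the whole clockwork shop timer, 40 mm above the underside of its feet, on the knob's axis. The timer is a loose grey plastic case 92 (x) by 68 (y) by 40 mm on four hard 4 mm feet that stand at +-37 mm in x and +-26 mm in y; case top 44 mm above the bench, knob top 78 mm. Axes: x points from its front side (orange band and grille) to its back, y to its left, z up. Mass about 0.3 to 0.5 kg; it can be lifted by its knob
- timer: the same timer; origin at the centre of its underside (bottom of the feet), same axes. Its feet slide easily (friction 0.22 to 0.38): unpressed it spins with the knob; it takes 10 to 13 N of push on top of its weight to hold it, 16 to 20 N is safe, over 30 N on the board, weight included, too much. It stands hard: 1 mm of travel past contact makes 20 N or more, so come down slowly (10 mm/s), by force
- knob (a point): the grip of the timer's black knob: on its upright axis (the case's centre), 65 mm above the bottom of the feet. The knob is a bar 48 mm long, 14 mm thick and 26 mm high (52 to 78 mm above the bottom of the feet) across a round skirt 54 mm in diameter and 8 mm thick (its top 52 mm above the bottom of the feet) that turns with it; fingertips may press on the skirt. It turns with the knob: x points along the bar to the yellow pointer end, z up
- dial (a joint): the knob's angle in rad, growing clockwise seen from above: 0 when the pointer is at the red zero mark (the timer's back, +x), 3.142 at the green 30-minute mark (the front, -x); one minute is 0.1047 rad, a black mark every 5 minutes. It starts between 6 and 10.5 minutes. Turning it takes 0.15 N m there and 0.20 N m at 30 minutes (friction and mainspring); it stays where it is left. It runs down too slowly to matter
- board: the white glue-up board, fixed, 460 (x) by 520 (y) by 18 mm; origin at the centre of its underside; x points from its front edge (the robot's side) to its back
- strip (a point): the centre of the board's clear front strip, on the board's top face (18 mm above the bench), 81 mm behind the front edge; same axes as the board. The strip is about 160 mm deep, from the front edge to the tray; the caul and the brush lie near its two ends
- tray: the freshly glued wooden tray, 240 (x) by 340 (y) by 75 mm with two F-clamps over it (to 98 mm above the board, reaching 300 mm either side in y), standing on the back of the board; origin at the centre of its underside. Leave alone
- caul: a brown wood block, 100 by 32 by 20 mm, at the right (-y) end of the strip; origin at the centre of its underside. Leave alone
- brush: a red glue brush, 130 mm long and 13 mm high, at the left (+y) end of the strip; origin under its handle. Leave alone
- glue: a yellow glue bottle, 62 mm in diameter and 195 mm high, on the bench; origin at the centre of its underside. Leave alone
- sander: a red palm sander, 125 mm in diameter and 156 mm high, with a dust box to 125 mm behind (+x); origin at the centre of its underside. Leave alone
- disc: a stack of brown sanding discs, 125 mm in diameter, 12 mm high; origin at the centre of its underside. Leave alone
- square: a combination square, steel rule 240 mm long along y with a blue head, 20 mm high, lying near the robot; origin under the rule. Leave alone
Not all that is in view belongs to the job. Leave any blue or pink look-alike of the timer alone.

How it is judged:
On the way, in this order (a step that is already met when the one before it is completed fails the run):
1. the timer stands flat on the front strip of the board, front side to the board's front edge (x of timer_mid in the frame of strip between -0.045 and 0.045 m and y of timer_mid in the frame of strip between -0.23 and 0.23 m and z of timer in the frame of strip between -0.003 and 0.003 m and angle between timer's own z axis and vertical below 0.05 rad and angle between the x axis of timer and the x axis of board, either way round below 0.3 rad and x of tray in the frame of timer above 0.05 m), for 0.3 s.
2. the knob has been wound to 30 minutes with the timer still standing square there (all of step 1 and value of joint dial between 2.985 and 3.3 rad), for 0.2 s.
At the end, for the whole second after the job is handed in: Timer released, flat and still on the board's clear front strip (centre within 45 mm of the strip's centre line and 230 mm along it, tilt under 0.05 rad), front to the board's front edge within 0.30 rad; pointer at 30 minutes within 1.5 (dial 2.985 to 3.30) (all of step 2 and linear speed of timer below 0.02 m/s and velocity of joint dial below 0.05 rad/s); the robot touches nothing.
It fails at once if the timer twisted round, or left its place flat on the board, once it was being wound (past 13 minutes) (value of joint dial above 1.36 rad and (not (angle between the x axis of timer and the x axis of board, either way round below 0.3 rad) or z of timer in the frame of strip above 0.012 m or z of timer in the frame of strip below -0.012 m)).
It fails at once if once the winding had begun (past 11.5 minutes) the timer was borne down on the board with more than 30 N (its own weight included) (value of joint dial above 1.2 rad and contact force between timer and board above 30 N).
It fails at once if the glued tray was touched (contact force between tray and timer above 1 N or contact force between tray and the fingers above 1 N or contact force between tray and the arm above 1 N or distance of tray from where it was at the start of the episode above 0.01 m).
It fails at once if another thing on the bench was shifted by more than 20 mm (distance of any of caul, brush, glue, sander, disc, square from where it was at the start of the episode above 0.02 m).
It also fails if it takes over 70 s, if anything falls off the work surface, if the arm or the gripper's body presses on something with over 40 N, if the wrist force passes 120 N, or if a joint passes its speed limit or range.

## Working session

There is one attempt and no reset: what is moved stays moved. The work goes in short steps, Python scripts to look and compute and a tool call to move; the robot and the scene stay as the last step left them, time stands still between calls to the robot, and variables do not carry over. Pictures are saved under pics/ and viewed, about 8 in all and at most 12, crops included, and the job is handed in when it is done.

Besides the shell and the picture viewer there is one more tool, called after "Request:" by a JSON object that holds its "name" and its "arguments", one argument or row to a line. drive_tool: Moves the arm, as the interface text tells. Its arguments: {"type":"object","properties":{"commands":{"type":"array","items":{"type":"array"}},"squeeze":{"type":"number"}},"required":["commands"]}

```bash
ls; mkdir -p pics
python3 - <<'E'
from station import ctrl
import cv2
for n in("top","side"):
    cv2.imwrite(f"pics/{n}0.png",ctrl.get_image(n)); print(n,ctrl.calibration(n))
print(ctrl.read_state())
E
```

```text
pics
top {'mtx': array([[413.62570547,   0.        , 258.00160998],
       [  0.        , 413.62570547, 190.01591138],
       [  0.        ,   0.        ,   1.        ]]), 'k1': -0.14946432902490048, 'rvec': array([ 1.98569369, -2.22981557,  0.23282427]), 'tvec': array([0.00254204, 0.53971249, 1.49743667])}
side {'mtx': array([[459.86198994,   0.        , 262.76000285],
       [  0.        , 459.86198994, 191.15193464],
       [  0.        ,   0.        ,   1.        ]]), 'k1': 0.021507081412744915, 'rvec': array([ 1.08959033, -2.50868603,  0.90463012]), 'tvec': array([0.31958603, 0.35938978, 1.37106534])}
{'clock': 0.1, 'q': array([-1.14900339e+00,  3.14168728e-01, -4.79499729e-02,  1.21022923e+00,
       -9.01248879e-06,  1.57082759e+00]), 'qvel': array([-0.00163303, -0.0028616 ,  0.00205065,  0.00082838,  0.00201338,
        0.0002111 ]), 'tau': array([-8.18414865e-04, -5.40769029e+01,  3.40540230e+01,  1.12542216e-02,
        4.95594247e-05,  5.98170431e-06]), 'tcp_pos': array([ 0.24542286, -0.54694134,  0.23052552]), 'tool_rot': array([-3.07051488e+00, -6.57285088e-01,  5.23833814e-04]), 'wrist_force': array([ 0.73891665, -0.70140188,  0.24301961]), 'moment': array([-0.07636468, -0.003489  , -0.00891353]), 'opening': 1.0021352855411392}
```

View pics/top0.png

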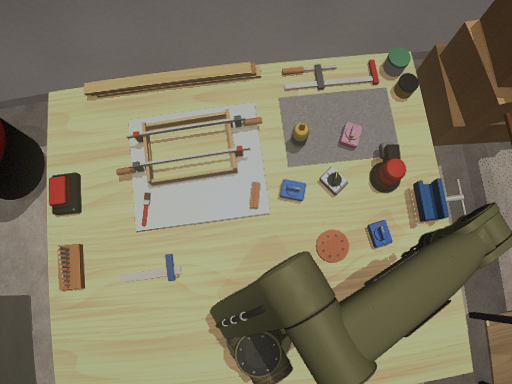

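View pics/side0.png

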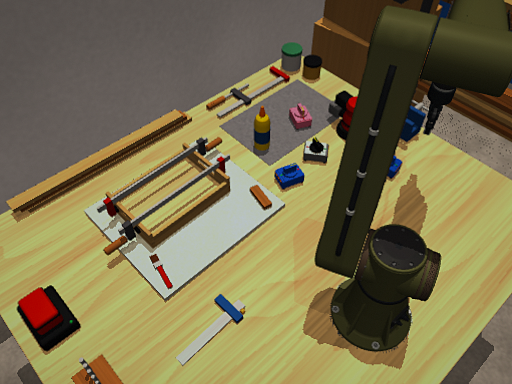

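The grey timer is at top px (334,180). The board has corners near (130,108), (256,104), (268,214) and (137,229), with the tray at its back. I'll enlarge the timer in both views.

```bash
cat > h.py <<'E'
import numpy as np,cv2
from station import ctrl
from scipy.spatial.transform import Rotation as R
def px2w(n,uv,z):
    c=ctrl.calibration(n);K=c["mtx"];M=cv2.Rodrigues(c["rvec"])[0];t=c["tvec"]
    d=cv2.undistortPoints(np.array([[uv]],float),K,np.array([c["k1"],0,0,0]))[0,0]
    r=M.T@np.array([d[0],d[1],1]);o=-M.T@t
    return o+r*(z-o[2])/r[2]
def w2px(n,p):
    c=ctrl.calibration(n)
    return cv2.projectPoints(np.array([p],float),c["rvec"],c["tvec"],c["mtx"],np.array([c["k1"],0,0,0]))[0].ravel()
def crop(im,u,v,w,h,s): return cv2.resize(im[v:v+h,u:u+w],None,fx=s,fy=s,interpolation=cv2.INTER_CUBIC)
def st():
    s=ctrl.read_state();Rm=R.from_rotvec(s["tool_rot"]).as_matrix()
    print(round(s["clock"],2),"tcp",s["tcp_pos"].round(4),"F",s["wrist_force"].round(2),"M",s["moment"].round(3),"op",round(s["opening"],3),"q",s["q"].round(3))
    print("tool x",Rm[:,0].round(3),"y",Rm[:,1].round(3),"z",Rm[:,2].round(3)); return s,Rm
E
python3 - <<'E'
from h import *
t=cv2.imread("pics/top0.png");s=cv2.imread("pics/side0.png")
a=crop(t,310,160,50,40,10);b=crop(s,290,125,50,40,8)
cv2.imwrite("pics/c1.png",np.hstack([cv2.resize(a,(400,320)),b]))
for uv in[(130,108),(256,104),(268,214),(137,229)]: print(px2w("top",uv,.018))
for uv in [(334,180)]: print(px2w("top",uv,.06))
for n,uv in(("caul",(255,195)),("brush",(146,208)),("disc",(333,246)),("glue",(300,133)),("blue",(293,190)),("blue2",(380,234)),("sander",(385,175))):print(n,px2w("top",uv,.02))
E
```

```text
[0.95093951 0.42502722 0.018     ]
[ 0.90178662 -0.09353409  0.018     ]
[ 0.44764867 -0.08764412  0.018     ]
[0.44672449 0.41900576 0.018     ]
[ 0.54108264 -0.3502947   0.06      ]
caul [ 0.52645876 -0.04677105  0.02      ]
brush [0.52418751 0.37807424 0.02      ]
disc [ 0.29733487 -0.31641085  0.02      ]
glue [ 0.75629716 -0.25355905  0.02      ]
blue [ 0.52898601 -0.1945349   0.02      ]
blue2 [ 0.31989134 -0.50323202  0.02      ]
sander [ 0.54662704 -0.56380293  0.02      ]
```

View pics/c1.png

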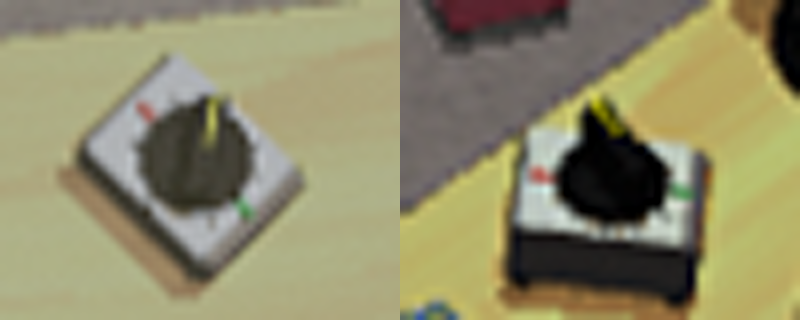

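Run:
```python
from h import *
t=cv2.imread("pics/top0.png")
P=lambda x,y,z:px2w("top",(310+x/8-.5+.0,160+y/8-.5),z)
red=P(148,112,.044);gr=P(245,208,.044);ptr=P(212,100,.078)
cs=[P(*c,.044) for c in((82,150),(172,55),(300,180),(205,270))]
c=np.mean(cs,0);sk=P(195,157,.052)
print("case c",c,"skirt c",sk,"marks mid",(red+gr)/2)
a=red-gr;print("yaw marks",np.degrees(np.arctan2(a[1],a[0])),np.linalg.norm(a))
for i in range(4):
    e=cs[(i+1)%4]-cs[i];print(np.degrees(np.arctan2(e[1],e[0])),np.linalg.norm(e))
p=ptr-(c+sk)/2;print("ptr",ptr,np.degrees(np.arctan2(p[1],p[0])))
# board
hsv=cv2.cvtColor(t,cv2.COLOR_BGR2HSV)
m=((hsv[...,1]<40)&(hsv[...,2]>150)).astype(np.uint8);m[:,:120]=0;m[:,280:]=0;m[235:]=0;m[:95]=0
m=cv2.morphologyEx(m,cv2.MORPH_OPEN,np.ones((3,3),np.uint8))
ys,xs=np.nonzero(m)
# front edge: lowest white px per column ; right edge: rightmost per row
f=[(x,ys[xs==x].max()+.5) for x in range(145,262)]
r=[(xs[ys==y].max()+.5,y) for y in range(120,205)]
l=[(xs[ys==y].min()-.5,y) for y in range(150,222)]
for n,q in(("front",f),("right",r),("left",l)):
    w=np.array([px2w("top",u,.018)[:2] for u in q],np.float32)
    vx,vy,x0,y0=cv2.fitLine(w,cv2.DIST_HUBER,0,.003,.01).ravel();print(n,np.degrees(np.arctan2(vy,vx)),x0,y0)
```

```text
case c [ 0.54525305 -0.35074178  0.044     ] skirt c [ 0.54628839 -0.35202944  0.052     ] marks mid [ 0.54658578 -0.35417066  0.044     ]
yaw marks 36.94960667674386 0.06527759999428015
-50.40611551349911 0.06539138635639417
-142.78103051269153 0.08588311134975346
126.0463691492655 0.06489844560011558
37.53424401574439 0.08184654613511962
ptr [ 0.56687768 -0.3588747   0.078     ] -19.535515727812086
front -88.684525 0.4474796 0.1622998
right 1.4489064 0.641885 -0.092004515
left 1.5569861 0.63780844 0.43024898
```

The timer is at about (0.546, -0.352) with yaw 37°. Its pointer is at -19.5° world, so the dial reads about 9.4 min. The board yaw is 1.4°, and the strip centre is about (0.5285, 0.165). I'll move above the timer and turn the jaws across the bar.

Request:
{"name": "drive_tool", "arguments": {
  "commands": [
    [[0,0,0],[35.4,-5.5,4],50],
    [[0,0,0],[35.4,-5.5,4],50],
    [[0,0,0],[35.4,-5.5,4],50],
    [[0,0,0],[35.4,-5.5,4],50],
    [[0,0,0],[35.4,-5.5,4],50],
    [[0,0,0],[35.4,-5.5,4],50],
    [[0,0,0],[35.4,-5.5,4],50],
    [[0,0,0],[35.4,-5.5,4],50],
    [[0,0,0],[35.4,-5.5,4],50],
    [[0,0,0],[35.4,-5.5,4],50],
    [[0,0,-7],[0,0,4],50],
    [[0,0,-7],[0,0,4],50],
    [[0,0,-7],[0,0,4],50],
    [[0,0,-7],[0,0,4],50],
    [[0,0,-7],[0,0,4],50],
    [[0,0,-7],[0,0,4],50],
    [[0,0,-7],[0,0,4],50],
    [[0,0,-7],[0,0,4],50],
    [[0,0,-7],[0,0,4],50],
    [[0,0,-7],[0,0,4],50]
  ],
  "squeeze": 60
}}

```text
clock: 1.77
tcp_pos: [0.5564, -0.3381, 0.1349]
tool_rot: [-2.108, -2.306, 0.003]
wrist_force: [0.6, 1.1, -0.1]
opening: 0.585
```

```bash
cat > go.py <<'E'
import sys
from h import *
# target x y z, tool-y angle deg (mod 180): print remaining turn about tool z and shift in present tool axes
s,Rm=st();a=[float(v) for v in sys.argv[1:]]
yaw=np.degrees(np.arctan2(Rm[1,1],Rm[0,1]))
d=Rm.T@(np.array(a[:3])-s["tcp_pos"])*1000
turn=-((a[3]-yaw+90)%180-90)
print("yaw y",yaw.round(2),"turn z",round(turn,2),"shift mm",d.round(2),"tilt fix (tool x,y deg)",np.degrees(np.cross(Rm[:,2],[0,0,-1])@Rm).round(2))
E
python3 go.py .546 -.352 .09 70.5
```

```text
1.77 tcp [ 0.5564 -0.3381  0.1349] F [ 0.58  1.1  -0.07] M [0.059 0.003 0.   ] op 0.585 q [-5.470e-01  4.730e-01 -3.800e-02  1.078e+00  1.000e-03  9.340e-01]
tool x [-0.089  0.996  0.012] y [ 0.996  0.09  -0.013] z [-0.014  0.01  -1.   ]
yaw y 5.14 turn z -65.36 shift mm [-13.42 -11.06  44.9 ] tilt fix (tool x,y deg) [-0.76 -0.66  0.  ]
```

Request:
{"name": "drive_tool", "arguments": {
  "commands": [
    [[0,0,0],[-13.4,-11.1,0],40],
    [[0,0,-6.5],[0,0,0],40],
    [[0,0,-6.5],[0,0,0],40],
    [[0,0,-6.5],[0,0,0],40],
    [[0,0,-6.5],[0,0,0],40],
    [[0,0,-6.5],[0,0,0],40],
    [[0,0,-6.5],[0,0,0],40],
    [[0,0,-6.5],[0,0,0],40],
    [[0,0,-6.5],[0,0,0],40],
    [[0,0,-6.5],[0,0,0],40],
    [[0,0,-6.5],[0,0,0],40],
    [[0,0,0],[0,0,0],40]
  ]
}}

```text
clock: 2.77
tcp_pos: [0.5409, -0.3498, 0.1259]
tool_rot: [-0.441, -3.08, -0.023]
wrist_force: [-0.6, 0.2, -0.5]
opening: 0.475
```

```bash
python3 go.py .546 -.352 .09 70.5
python3 - <<'E'
from h import *
t=ctrl.get_image("top");s=ctrl.get_image("side")
cv2.imwrite("pics/c2.png",np.hstack([crop(t,300,145,65,65,6),crop(s,285,95,65,65,6)]))
c=(.546,-.352)
print(w2px("side",(*c,.078)),w2px("side",(*c,.135)))
E
```

```text
2.77 tcp [ 0.5409 -0.3498  0.1259] F [-0.59  0.17 -0.53] M [ 0.005  0.014 -0.016] op 0.475 q [-5.740e-01  4.800e-01 -4.800e-02  1.076e+00  1.000e-03 -2.900e-01]
tool x [-0.959  0.28   0.032] y [0.281 0.96  0.01 ] z [-0.028  0.019 -0.999]
yaw y 73.7 turn z 3.2 shift mm [-6.64 -1.08 35.73] tilt fix (tool x,y deg) [ 0.6  -1.82 -0.  ]
[317.13526255 141.73571373] [318.71612917 130.46146448]
```

View pics/c2.png

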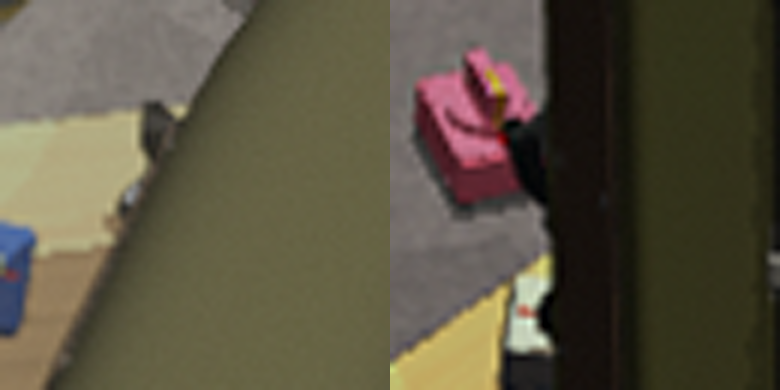

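The arm hides the timer in both views. I'll check the centre against the first side picture instead: skirt centre near px (316.2,147).

Run:
```python
from h import *
print(px2w("side",(316.2,147.2),.052),w2px("side",(.546,-.352,.052)))
# red, green marks side
P=lambda x,y:px2w("side",(290+(x-400)/8-.5,125+y/8-.5),.044)
a,b=P(540,176),P(682,190);print((a+b)/2,np.degrees(np.arctan2(*(a-b)[1::-1])))
```

```text
[ 0.54477389 -0.34932182  0.052     ] [316.44138153 146.68706382]
[ 0.54988963 -0.35416404  0.044     ] 39.280217324247886
```

Request:
{"name": "drive_tool", "arguments": {
  "commands": [
    [[0.6,-1.8,3.2],[-6.6,-1.1,5],40],
    [[0,0,0],[0,0,10],40],
    [[0,0,0],[0,0,10],40],
    [[0,0,0],[0,0,0],40]
  ]
}}

```text
clock: 3.2
tcp_pos: [0.5467, -0.3526, 0.0989]
tool_rot: [-0.555, -3.091, 0.002]
wrist_force: [-0.7, -0.4, -0.5]
opening: 0.471
```

```bash
python3 go.py .546 -.352 .055 70.5
```

```text
3.2 tcp [ 0.5467 -0.3526  0.0989] F [-0.71 -0.38 -0.47] M [ 0.038  0.017 -0.052] op 0.471 q [-0.572  0.484 -0.107  0.98  -0.001 -0.217]
tool x [-0.938  0.348  0.001] y [ 0.348  0.938 -0.001] z [-0.001 -0.001 -1.   ]
yaw y 69.64 turn z -0.86 shift mm [ 0.82  0.39 43.86] tilt fix (tool x,y deg) [-0.07 -0.05 -0.  ]
```

Request:
{"name": "drive_tool", "arguments": {
  "commands": [
    [[0,0,-0.9],[0.8,0.4,10],40],
    [[0,0,0],[0,0,10],40],
    [[0,0,0],[0,0,10],40],
    [[0,0,0],[0,0,6],40],
    [[0,0,0],[0,0,4],40],
    [[0,0,0],[0,0,2],40],
    [[0,0,0],[0,0,0],40]
  ]
}}

```text
clock: 3.78
tcp_pos: [0.5445, -0.3512, 0.0505]
tool_rot: [-0.527, -3.091, -0.002]
wrist_force: [-0.5, 0.8, 6.3]
opening: 0.469
```

```bash
python3 go.py .546 -.352 .055 70.5
```

```text
3.78 tcp [ 0.5445 -0.3512  0.0505] F [-0.48  0.81  6.27] M [ 0.065  0.049 -0.017] op 0.469 q [-0.572  0.525 -0.161  0.89  -0.001 -0.234]
tool x [-0.943  0.332  0.006] y [0.332 0.943 0.   ] z [-0.005  0.002 -1.   ]
yaw y 70.64 turn z 0.14 shift mm [-1.62 -0.26 -4.49] tilt fix (tool x,y deg) [ 0.   -0.33  0.  ]
```

Request:
{"name": "drive_tool", "arguments": {
  "commands": [
    [[0,0,0],[-1.6,-0.3,-5],40],
    [[0,-0.3,0],[0,0,-1],40],
    [[0,0,0],[0,0,0],10],
    [[0,0,0],[0,0,0],10],
    [[0,0,0],[0,0,0],10],
    [[0,0,0],[0,0,0],10],
    [[0,0,0],[0,0,0],10],
    [[0,0,0],[0,0,0],10],
    [[0,0,0],[0,0,0],10]
  ],
  "squeeze": 60
}}

```text
clock: 4.53
tcp_pos: [0.547, -0.3528, 0.0582]
tool_rot: [0.528, 3.095, -0.001]
wrist_force: [-0.4, -0.1, 0.7]
opening: 0.147
```

```bash
python3 go.py .546 -.352 .055 70.5
```

```text
4.53 tcp [ 0.547  -0.3528  0.0582] F [-0.39 -0.12  0.65] M [ 0.051 -0.046  0.009] op 0.147 q [-0.573  0.517 -0.155  0.897  0.    -0.235]
tool x [-0.943  0.332 -0.002] y [ 0.332  0.943 -0.001] z [ 0.002 -0.001 -1.   ]
yaw y 70.63 turn z 0.13 shift mm [1.23 0.39 3.18] tilt fix (tool x,y deg) [-0.03  0.13  0.  ]
```

Request:
{"name": "drive_tool", "arguments": {
  "commands": [
    [[0,0,0],[0,0,-5],10],
    [[0,0,0],[0,0,-10],10],
    [[0,0,0],[0,0,-18],10],
    [[0,0,0],[0,0,-18],10],
    [[0,0,0],[0,0,-18],10],
    [[0,0,0],[0,0,-18],10],
    [[0,0,0],[0,0,-18],10],
    [[0,0,0],[0,0,-10],10],
    [[0,0,0],[0,0,-5],10],
    [[0,0,0],[0,0,0],10]
  ]
}}

```text
clock: 5.37
tcp_pos: [0.5423, -0.3496, 0.1826]
tool_rot: [-0.527, -3.088, -0.007]
wrist_force: [0.7, -0.2, -4.4]
opening: 0.15
```

```bash
python3 go.py .522 .09 .17 34.8
```

```text
5.37 tcp [ 0.5423 -0.3496  0.1826] F [ 0.7  -0.19 -4.38] M [-0.056 -0.051  0.023] op 0.15 q [-0.573  0.429  0.006  1.159  0.    -0.235]
tool x [-0.943  0.331  0.01 ] y [0.331 0.943 0.003] z [-0.008  0.006 -1.   ]
yaw y 70.64 turn z 35.84 shift mm [164.78 407.99  15.22] tilt fix (tool x,y deg) [ 0.15 -0.56  0.  ]
```

The timer is lifted, at about 4.4 N. Now I'll carry it to the strip.

Request:
{"name": "drive_tool", "arguments": {
  "commands": [
    [[0,0,0],[5,12,0],10],
    [[0,0,0],[10,24,0],10],
    [[0,0,0],[11.8,30,0],10],
    [[0,0,0],[11.8,30,0],10],
    [[0,0,0],[11.8,30,0],10],
    [[0,0,0],[11.8,30,0],10],
    [[0,0,0],[11.8,30,0],10],
    [[0,0,0],[11.8,30,0],10],
    [[0,0,0],[11.8,30,0],10],
    [[0,0,0],[11.8,30,0],10],
    [[0,0,0],[11.8,30,0],10],
    [[0,0,0],[11.8,30,0],10],
    [[0,0,0],[11.8,30,0],10],
    [[0,0,0],[10,24,0],10],
    [[0,0,0],[5,12,0],10],
    [[0,0,0],[0,0,0],10]
  ]
}}

```text
clock: 6.7
tcp_pos: [0.5079, 0.1096, 0.1678]
tool_rot: [-0.525, -3.06, -0.011]
wrist_force: [0.2, -0.2, -3.9]
opening: 0.146
```

```bash
python3 go.py .525 .11 .15 34.8
```

```text
6.7 tcp [0.5079 0.1096 0.1678] F [ 0.21 -0.16 -3.85] M [-0.038 -0.151  0.016] op 0.146 q [ 0.2    0.226 -0.312  1.065  0.02   0.539]
tool x [-0.942  0.333  0.037] y [0.333 0.943 0.001] z [-0.035  0.013 -0.999]
yaw y 70.53 turn z 35.73 shift mm [-16.63   6.08  17.16] tilt fix (tool x,y deg) [ 0.05 -2.14 -0.  ]
```

Request:
{"name": "drive_tool", "arguments": {
  "commands": [
    [[0,-2.1,0],[-16.6,6.1,0],10],
    [[0,0,6],[0,0,0],10],
    [[0,0,6],[0,0,0],10],
    [[0,0,6],[0,0,0],10],
    [[0,0,6],[0,0,0],10],
    [[0,0,6],[0,0,0],10],
    [[0,0,5.7],[0,0,0],10],
    [[0,0,0],[0,0,0],10]
  ]
}}

```text
clock: 7.37
tcp_pos: [0.5167, 0.1088, 0.1586]
tool_rot: [-1.486, -2.755, 0.016]
wrist_force: [-0.3, 0.6, -4.2]
opening: 0.147
```

```bash
python3 go.py .525 .11 .09 34.8
python3 - <<'E'
from h import *
t=ctrl.get_image("top");s=ctrl.get_image("side")
cv2.imwrite("pics/c3.png",np.hstack([crop(t,150,140,130,130,3),crop(s,140,160,130,130,3)]))
E
```

```text
7.37 tcp [0.5167 0.1088 0.1586] F [-0.31  0.62 -4.23] M [ 0.004 -0.05  -0.061] op 0.147 q [ 2.080e-01  2.330e-01 -3.240e-01  1.029e+00 -1.000e-03  1.197e+00]
tool x [-0.549  0.836  0.005] y [ 0.836  0.549 -0.014] z [-0.014 -0.004 -1.   ]
yaw y 33.31 turn z -1.49 shift mm [-3.83  8.59 68.43] tilt fix (tool x,y deg) [-0.81 -0.26 -0.  ]
```

View pics/c3.png

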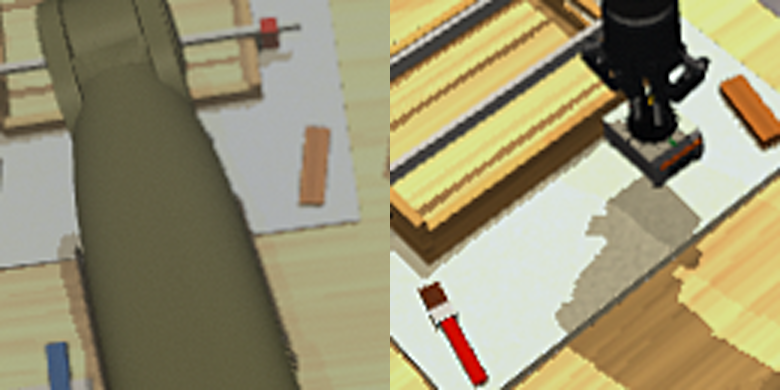

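The side view shows the timer level in the grip, with the orange front facing the front edge and well clear of the tray, brush and caul. I'll correct the pose and lower it.

Request:
{"name": "drive_tool", "arguments": {
  "commands": [
    [[-0.8,-0.3,-1.5],[-3.8,8.6,0],10],
    [[0,0,0],[0,0,12],10],
    [[0,0,0],[0,0,15],10],
    [[0,0,0],[0,0,15],10],
    [[0,0,0],[0,0,12],10],
    [[0,0,0],[0,0,6],10],
    [[0,0,0],[0,0,0],10],
    [[0,0,0],[0,0,0],10]
  ]
}}

```text
clock: 8.13
tcp_pos: [0.5255, 0.109, 0.0955]
tool_rot: [1.419, 2.802, -0.001]
wrist_force: [-0.1, 0.2, -3.8]
opening: 0.147
```

```bash
python3 go.py .525 .11 .076 34.8
```

```text
8.13 tcp [0.5255 0.109  0.0955] F [-0.14  0.21 -3.78] M [-0.002 -0.014  0.001] op 0.147 q [ 2.050e-01  2.910e-01 -4.040e-01  8.760e-01 -1.000e-03  1.143e+00]
tool x [-0.592  0.806 -0.001] y [ 0.806  0.592 -0.   ] z [ 0.    -0.001 -1.   ]
yaw y 36.28 turn z 1.48 shift mm [ 1.1   0.17 19.53] tilt fix (tool x,y deg) [-0.01  0.04  0.  ]
```

Request:
{"name": "drive_tool", "arguments": {
  "commands": [
    [[0,0,1.5],[1,0,8],10],
    [[0,0,0],[0,0,5],10],
    [[0,0,0],[0,0,1],10],
    [[0,0,0],[0,0,0],10],
    [[0,0,0],[0,0,0],10]
  ]
}}

```text
clock: 8.55
tcp_pos: [0.5268, 0.11, 0.0839]
tool_rot: [1.45, 2.783, 0.003]
wrist_force: [0.1, 0.6, -3.5]
opening: 0.146
```

```bash
python3 go.py .525 .11 .076 34.8
```

```text
8.55 tcp [0.5268 0.11   0.0839] F [ 0.09  0.62 -3.52] M [ 0.062 -0.012 -0.039] op 0.146 q [ 2.060e-01  3.020e-01 -4.190e-01  8.460e-01 -1.000e-03  1.167e+00]
tool x [-0.573  0.819 -0.002] y [0.819 0.573 0.003] z [ 0.004  0.    -1.   ]
yaw y 34.97 turn z 0.17 shift mm [ 1.03 -1.52  7.9 ] tilt fix (tool x,y deg) [0.19 0.13 0.  ]
```

Request:
{"name": "drive_tool", "arguments": {
  "commands": [
    [[0.2,0.1,0],[0,0,1],10],
    [[0,0,0],[0,0,1],10],
    [[0,0,0],[0,0,1],10],
    [[0,0,0],[0,0,1],10],
    [[0,0,0],[0,0,1],10],
    [[0,0,0],[0,0,1],10]
  ]
}}

```text
clock: 9.05
tcp_pos: [0.5284, 0.1102, 0.0793]
tool_rot: [1.449, 2.785, 0.002]
wrist_force: [-0.8, -0.4, -3.9]
opening: 0.146
```

```bash
python3 go.py .525 .11 .076 34.8
```

```text
9.05 tcp [0.5284 0.1102 0.0793] F [-0.79 -0.4  -3.88] M [-0.015  0.059 -0.04 ] op 0.146 q [ 2.060e-01  3.100e-01 -4.190e-01  8.390e-01 -1.000e-03  1.165e+00]
tool x [-0.574  0.819 -0.002] y [0.819 0.574 0.002] z [ 0.003 -0.    -1.   ]
yaw y 35.04 turn z 0.24 shift mm [ 1.74 -2.91  3.29] tilt fix (tool x,y deg) [ 0.13  0.09 -0.  ]
```

Request:
{"name": "drive_tool", "arguments": {
  "commands": [
    [[0.1,0.1,0],[0,0,1],10],
    [[0,0,0],[0,0,1],10],
    [[0,0,0],[0,0,1],10],
    [[0,0,0],[0,0,1],10]
  ]
}}

```text
clock: 9.38
tcp_pos: [0.5283, 0.1103, 0.076]
tool_rot: [-1.45, -2.787, -0.001]
wrist_force: [-7.0, -1.7, 16.5]
opening: 0.148
```

```bash
python3 go.py .525 .11 .076 34.8
```

```text
9.38 tcp [0.5283 0.1103 0.076 ] F [-6.95 -1.73 16.46] M [-0.341  1.442  0.033] op 0.148 q [ 2.050e-01  3.150e-01 -4.200e-01  8.350e-01  1.000e-03  1.165e+00]
tool x [-0.574  0.819  0.   ] y [0.819 0.574 0.001] z [ 0.     0.001 -1.   ]
yaw y 35.04 turn z 0.24 shift mm [ 1.66 -2.91 -0.01] tilt fix (tool x,y deg) [ 0.03 -0.02  0.  ]
```

Contact on the board is at TCP z = 0.076. I'll release, go up, and turn the wrist back half a turn, since joint 6 would hit its range otherwise. Then I'll regrasp to wind.

Request:
{"name": "drive_tool", "arguments": {
  "commands": [
    [[0,0,0],[0,0,0],10],
    [[0,0,0],[0,0,-0.3],40],
    [[0,0,0],[0,0,0],40],
    [[0,0,0],[0,0,0],40],
    [[0,0,0],[0,0,0],40],
    [[0,0,0],[0,0,-3],40],
    [[0,0,0],[0,0,-10],40],
    [[0,0,0],[0,0,-15],40],
    [[0,0,0],[0,0,-15],40],
    [[0,0,0],[0,0,-5],40],
    [[0,0,0],[0,0,0],40]
  ]
}}

```text
clock: 10.3
tcp_pos: [0.5303, 0.1106, 0.1304]
tool_rot: [1.448, 2.784, 0.005]
wrist_force: [0.4, -0.2, 0.5]
opening: 0.472
```

```bash
python3 go.py .5275 .11 .125 34.8
python3 - <<'E'
from h import *
s=ctrl.get_image("side")
cv2.imwrite("pics/c4.png",crop(s,180,150,80,80,8))
E
```

```text
10.3 tcp [0.5303 0.1106 0.1304] F [ 0.36 -0.21  0.45] M [-0.038 -0.032 -0.051] op 0.472 q [ 0.205  0.264 -0.353  0.95   0.     1.165]
tool x [-0.574  0.819 -0.001] y [0.819 0.574 0.005] z [ 0.005  0.001 -1.   ]
yaw y 35.04 turn z 0.24 shift mm [ 1.08 -2.68  5.37] tilt fix (tool x,y deg) [ 0.27  0.08 -0.  ]
```

View pics/c4.png

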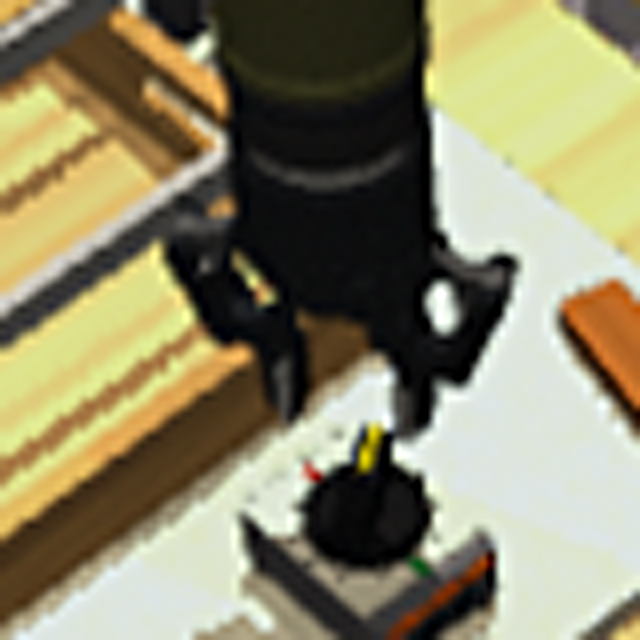

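The timer stands with its orange front to the front edge. In the crop the skirt centre is at (368,512), the red mark at (312,472) and the green mark at (420,567). I'll work out the pose.

Run:
```python
from h import *
P=lambda x,y,z:px2w("side",(180+x/8-.5,150+y/8-.5),z)
r,g=P(312,472,.062),P(420,567,.062);d=r-g
print("skirt",P(368,512,.070),"marks mid",(r+g)/2,"yaw",np.degrees(np.arctan2(d[1],d[0])),np.linalg.norm(d))
p=P(374,432,.096);print("ptr",p)
e=P(395,632,.058)-P(490,560,.058);print("front edge",np.degrees(np.arctan2(e[1],e[0])))
```

```text
skirt [0.52862481 0.1105107  0.07      ] marks mid [0.53141776 0.11007278 0.062     ] yaw 0.9430892612358927 0.0674982676119827
ptr [0.5423272  0.09387014 0.096     ]
front edge 90.83889709157104
```

Request:
{"name": "drive_tool", "arguments": {
  "commands": [
    [[0,0,-7],[0,0,0],40],
    [[0,0,-7],[0,0,0],40],
    [[0,0,-7],[0,0,0],40],
    [[0,0,-7],[0,0,0],40],
    [[0,0,-7],[0,0,0],40],
    [[0,0,-7],[0,0,0],40],
    [[0,0,-7],[0,0,0],40],
    [[0,0,-7],[0,0,0],40],
    [[0,0,-7],[0,0,0],40],
    [[0,0,-7],[0,0,0],40],
    [[0,0,-7],[0,0,0],40],
    [[0,0,-7],[0,0,0],40],
    [[0,0,-7],[0,0,0],40]
  ]
}}

```text
clock: 11.43
tcp_pos: [0.5252, 0.1096, 0.1211]
tool_rot: [1.027, -2.963, -0.002]
wrist_force: [0.4, 0.2, -0.2]
opening: 0.47
```

Request:
{"name": "drive_tool", "arguments": {
  "commands": [
    [[0,0,-7],[0,0,0],40],
    [[0,0,-7],[0,0,0],40],
    [[0,0,-7],[0,0,0],40],
    [[0,0,-7],[0,0,0],40],
    [[0,0,-7],[0,0,0],40],
    [[0,0,-7],[0,0,0],40],
    [[0,0,-7],[0,0,0],40],
    [[0,0,-7],[0,0,0],40],
    [[0,0,-7],[0,0,0],40],
    [[0,0,-7],[0,0,0],40],
    [[0,0,-7],[0,0,0],40],
    [[0,0,-5],[0,0,0],40],
    [[0,0,0],[0,0,0],40]
  ]
}}

```text
clock: 12.52
tcp_pos: [0.5185, 0.1082, 0.1104]
tool_rot: [2.743, -1.505, -0.025]
wrist_force: [1.0, -0.1, -0.3]
opening: 0.466
```

```bash
python3 go.py .5275 .11 .105 35
```

```text
12.52 tcp [0.5185 0.1082 0.1104] F [ 0.96 -0.05 -0.25] M [0.014 0.038 0.023] op 0.466 q [ 0.205  0.281 -0.38   0.931  0.    -1.932]
tool x [ 0.537 -0.844 -0.008] y [-0.843 -0.537  0.019] z [-0.02  -0.004 -1.   ]
yaw y -147.51 turn z -2.51 shift mm [ 3.32 -8.65  5.21] tilt fix (tool x,y deg) [1.08 0.44 0.  ]
```

Timer yaw is about 1° and its centre is (0.5285, 0.1105), which matches the grasp. I'll align over it and go down.

Request:
{"name": "drive_tool", "arguments": {
  "commands": [
    [[1.1,0.4,-2.5],[2.9,-9.6,0],40],
    [[0,0,0],[0,0,0],40],
    [[0,0,0],[0,0,0],40]
  ]
}}

```text
clock: 12.77
tcp_pos: [0.5269, 0.1106, 0.1084]
tool_rot: [2.781, -1.459, -0.004]
wrist_force: [-0.3, -0.6, -0.1]
opening: 0.469
```

```bash
python3 go.py .5285 .1105 .080 35
```

```text
12.77 tcp [0.5269 0.1106 0.1084] F [-0.28 -0.63 -0.05] M [-0.009  0.009 -0.025] op 0.469 q [ 2.060e-01  2.830e-01 -3.810e-01  9.090e-01  1.000e-03 -1.969e+00]
tool x [ 0.568 -0.823 -0.002] y [-0.823 -0.568  0.002] z [-0.003  0.001 -1.   ]
yaw y -145.37 turn z -0.37 shift mm [ 1.08 -1.3  28.39] tilt fix (tool x,y deg) [0.11 0.12 0.  ]
```

Request:
{"name": "drive_tool", "arguments": {
  "commands": [
    [[0.1,0.1,-0.4],[1.1,-1.3,8],40],
    [[0,0,0],[0,0,10],40],
    [[0,0,0],[0,0,6],40],
    [[0,0,0],[0,0,2],40],
    [[0,0,0],[0,0,0],40],
    [[0,0,0],[0,0,0],40]
  ]
}}

```text
clock: 13.27
tcp_pos: [0.5264, 0.1099, 0.0778]
tool_rot: [2.78, -1.457, -0.006]
wrist_force: [-0.1, -0.2, -0.0]
opening: 0.467
```

```bash
python3 go.py .5285 .1105 .074 35
```

```text
13.27 tcp [0.5264 0.1099 0.0778] F [-0.1  -0.17 -0.02] M [-0.004 -0.022 -0.023] op 0.467 q [ 0.206  0.314 -0.417  0.844  0.    -1.971]
tool x [ 0.569 -0.822 -0.002] y [-0.822 -0.569  0.004] z [-0.005 -0.001 -1.   ]
yaw y -145.3 turn z -0.3 shift mm [ 0.69 -2.09  3.8 ] tilt fix (tool x,y deg) [0.25 0.11 0.  ]
```

Request:
{"name": "drive_tool", "arguments": {
  "commands": [
    [[0.2,0.1,-0.3],[0.7,-2.1,2],40],
    [[0,0,0],[0,0,0],40],
    [[0,0,0],[0,0,0],10],
    [[0,0,0],[0,0,0],10],
    [[0,0,0],[0,0,0],10],
    [[0,0,0],[0,0,0],10],
    [[0,0,0],[0,0,0],10],
    [[0,0,0],[0,0,0],10],
    [[0,0,0],[0,0,0],10]
  ],
  "squeeze": 70
}}

```text
clock: 14.02
tcp_pos: [0.5292, 0.1107, 0.0763]
tool_rot: [-2.786, 1.451, -0.001]
wrist_force: [0.1, 0.5, -1.9]
opening: 0.142
```

```bash
python3 go.py .5285 .1105 .074 35
```

```text
14.02 tcp [0.5292 0.1107 0.0763] F [ 0.12  0.49 -1.86] M [ 0.03  -0.098 -0.043] op 0.142 q [ 0.206  0.317 -0.418  0.836 -0.    -1.975]
tool x [ 0.574 -0.819  0.   ] y [-0.819 -0.574 -0.   ] z [ 0.001 -0.    -1.   ]
yaw y -145.0 turn z 0.0 shift mm [-0.29  0.71  2.28] tilt fix (tool x,y deg) [-0.03 -0.02 -0.  ]
```

Gripped with the wrist at zero turn. Next I'll find the press force per mm of commanded shift before winding.

Request:
{"name": "drive_tool", "arguments": {
  "commands": [
    [[0,0,0],[0,0,0.5],10],
    [[0,0,0],[0,0,0.5],10],
    [[0,0,0],[0,0,0.5],10]
  ]
}}

```text
clock: 14.27
tcp_pos: [0.5293, 0.1107, 0.0762]
tool_rot: [-2.786, 1.45, -0.001]
wrist_force: [-1.2, -0.3, 5.3]
opening: 0.148
```

Request:
{"name": "drive_tool", "arguments": {
  "commands": [
    [[0,0,0],[0,0,0.8],10],
    [[0,0,0],[0,0,0.8],10],
    [[0,0,0],[0,0,0.8],10]
  ]
}}

```text
clock: 14.52
tcp_pos: [0.5293, 0.1107, 0.0762]
tool_rot: [-2.786, 1.45, -0.003]
wrist_force: [-4.4, -0.6, 8.7]
opening: 0.143
```

```bash
python3 go.py .5285 .1105 .074 35
```

```text
14.52 tcp [0.5293 0.1107 0.0762] F [-4.42 -0.59  8.69] M [-0.152  0.757  0.016] op 0.143 q [ 0.206  0.316 -0.419  0.834 -0.    -1.975]
tool x [ 0.574 -0.819  0.001] y [-0.819 -0.574 -0.002] z [ 0.002  0.    -1.   ]
yaw y -145.0 turn z -0.0 shift mm [-0.3   0.76  2.16] tilt fix (tool x,y deg) [-0.1  -0.05  0.  ]
```

Request:
{"name": "drive_tool", "arguments": {
  "commands": [
    [[0,0,0],[-0.2,0.25,1.2],10],
    [[0,0,0],[-0.2,0.25,1.2],10],
    [[0,0,0],[-0.2,0.25,1.2],10]
  ]
}}

```text
clock: 14.77
tcp_pos: [0.5293, 0.1107, 0.0762]
tool_rot: [-2.784, 1.45, -0.007]
wrist_force: [-3.2, -1.0, 10.9]
opening: 0.148
```

```bash
python3 go.py .5285 .1105 .074 35
```

```text
14.77 tcp [0.5293 0.1107 0.0762] F [-3.2  -1.   10.94] M [-0.277  0.935 -0.023] op 0.148 q [ 2.070e-01  3.130e-01 -4.230e-01  8.300e-01 -1.000e-03 -1.975e+00]
tool x [ 0.573 -0.819  0.003] y [-0.819 -0.573 -0.004] z [ 0.005  0.    -1.   ]
yaw y -145.01 turn z -0.01 shift mm [-0.32  0.75  2.15] tilt fix (tool x,y deg) [-0.25 -0.15  0.  ]
```

Request:
{"name": "drive_tool", "arguments": {
  "commands": [
    [[-0.25,-0.15,0],[-0.2,0.3,1.4],10],
    [[-0.2,-0.1,0],[-0.2,0.3,1.4],10],
    [[-0.2,-0.1,0],[-0.2,0.3,1.4],10]
  ]
}}

```text
clock: 15.02
tcp_pos: [0.5294, 0.1107, 0.0761]
tool_rot: [2.784, -1.45, -0.005]
wrist_force: [-4.1, -1.4, 11.6]
opening: 0.147
```

```bash
python3 go.py .5285 .1105 .074 35
```

```text
15.02 tcp [0.5294 0.1107 0.0761] F [-4.07 -1.41 11.63] M [-0.23   0.812 -0.041] op 0.147 q [ 0.206  0.321 -0.412  0.842 -0.    -1.975]
tool x [ 0.573 -0.819 -0.002] y [-0.819 -0.573  0.004] z [-0.004 -0.001 -1.   ]
yaw y -145.02 turn z -0.02 shift mm [-0.34  0.8   2.14] tilt fix (tool x,y deg) [ 0.22  0.09 -0.  ]
```

Request:
{"name": "drive_tool", "arguments": {
  "commands": [
    [[0,0,0],[-0.35,0.5,1.8],10],
    [[0,0,0],[-0.35,0.5,1.8],10],
    [[0,0,0],[-0.35,0.5,1.8],10]
  ]
}}

```text
clock: 15.27
tcp_pos: [0.5293, 0.1107, 0.0761]
tool_rot: [2.786, -1.451, 0.002]
wrist_force: [-5.2, -1.4, 16.1]
opening: 0.144
```

```bash
python3 go.py .5285 .1105 .074 35
```

```text
15.27 tcp [0.5293 0.1107 0.0761] F [-5.23 -1.45 16.1 ] M [-0.279  1.086  0.002] op 0.144 q [ 2.070e-01  3.170e-01 -4.180e-01  8.360e-01 -1.000e-03 -1.974e+00]
tool x [ 0.573 -0.819  0.001] y [-0.819 -0.573 -0.   ] z [ 0.001 -0.001 -1.   ]
yaw y -145.03 turn z -0.03 shift mm [-0.33  0.8   2.12] tilt fix (tool x,y deg) [-0.01 -0.06  0.  ]
```

Request:
{"name": "drive_tool", "arguments": {
  "commands": [
    [[0,0,0],[-0.85,1.2,1.8],10],
    [[0,0,0],[-0.85,1.2,1.8],10],
    [[0,0,0],[-0.85,1.2,1.8],10]
  ]
}}

```text
clock: 15.52
tcp_pos: [0.5292, 0.1107, 0.0761]
tool_rot: [-2.782, 1.45, -0.015]
wrist_force: [-2.2, -1.3, 13.1]
opening: 0.145
```

```bash
python3 go.py .5285 .1105 .074 35
```

```text
15.52 tcp [0.5292 0.1107 0.0761] F [-2.21 -1.31 13.12] M [-0.312  0.629  0.021] op 0.145 q [ 0.208  0.309 -0.428  0.823 -0.003 -1.973]
tool x [ 0.573 -0.82   0.007] y [-0.82  -0.573 -0.008] z [ 0.01  -0.001 -1.   ]
yaw y -145.04 turn z -0.04 shift mm [-0.28  0.74  2.14] tilt fix (tool x,y deg) [-0.46 -0.38  0.  ]
```

The press is about 9 N per commanded mm, and a small -x shift cuts the side force. I'll start winding gently with few rows. The dial is still under 1.2 rad.

Request:
{"name": "drive_tool", "arguments": {
  "commands": [
    [[-0.3,-0.2,2.5],[-0.6,0.8,2.0],10],
    [[-0.2,-0.1,2.5],[-0.5,0.9,2.0],10],
    [[-0.2,-0.1,2.5],[-0.5,0.9,2.0],10],
    [[-0.2,-0.1,2.5],[-0.4,0.9,2.0],10]
  ]
}}

```text
clock: 15.85
tcp_pos: [0.5295, 0.1109, 0.0761]
tool_rot: [-2.643, 1.696, -0.004]
wrist_force: [-3.4, -0.9, 15.3]
opening: 0.141
```

```bash
python3 go.py .5285 .1105 .074 35
```

```text
15.85 tcp [0.5295 0.1109 0.0761] F [-3.39 -0.89 15.29] M [-0.268  0.959  0.197] op 0.141 q [ 2.070e-01  3.160e-01 -4.200e-01  8.330e-01 -1.000e-03 -1.794e+00]
tool x [ 0.417 -0.909  0.002] y [-0.909 -0.417 -0.002] z [ 0.003 -0.001 -1.   ]
yaw y -155.37 turn z -10.37 shift mm [-0.1   1.08  2.1 ] tilt fix (tool x,y deg) [-0.14 -0.1   0.  ]
```

Run:
```python
from h import *
s=ctrl.get_image("side")
cv2.imwrite("pics/c5.png",crop(s,190,185,70,50,10))
```

```text
(no output)
```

View pics/c5.png

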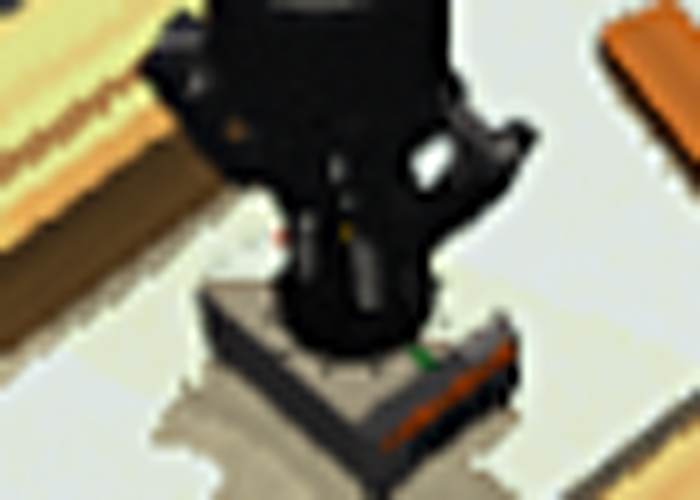

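The red mark at crop (280,238) and the green at (425,358) map to the same raw pixels as before winding. So the timer isn't twisting, and I'll go on.

Request:
{"name": "drive_tool", "arguments": {
  "commands": [
    [[-0.2,-0.1,2.6],[-0.4,0.9,2.1],10],
    [[-0.2,-0.1,2.6],[-0.3,0.9,2.1],10],
    [[-0.2,-0.1,2.6],[-0.3,0.9,2.1],10],
    [[-0.2,-0.1,2.6],[-0.2,1,2.1],10],
    [[-0.2,0,2.6],[-0.2,1,2.1],10],
    [[-0.2,0,2.6],[-0.1,1,2.1],10]
  ]
}}

```text
clock: 16.4
tcp_pos: [0.5299, 0.1109, 0.0761]
tool_rot: [2.375, -2.054, -0.006]
wrist_force: [-5.1, -1.4, 16.2]
opening: 0.144
```

```bash
python3 go.py .5293 .1107 .076 35
```

```text
16.4 tcp [0.5299 0.1109 0.0761] F [-5.12 -1.36 16.17] M [-0.342  0.874  0.206] op 0.144 q [ 0.205  0.321 -0.411  0.842  0.002 -1.51 ]
tool x [ 0.144 -0.99  -0.002] y [-0.99  -0.144  0.004] z [-0.004  0.001 -1.   ]
yaw y -171.71 turn z -26.71 shift mm [0.13 0.66 0.12] tilt fix (tool x,y deg) [ 0.22  0.09 -0.  ]
```

Request:
{"name": "drive_tool", "arguments": {
  "commands": [
    [[0,0,2.7],[-0.1,1.2,2.1],10],
    [[0,0,2.7],[-0.1,1.2,2.1],10],
    [[-0.1,0,2.7],[0,1.2,2.1],10],
    [[-0.1,0,2.7],[0.1,1.2,2.1],10],
    [[-0.1,0,2.7],[0.1,1.2,2.1],10],
    [[-0.1,0,2.7],[0.2,1.2,2.1],10],
    [[-0.1,0,2.7],[0.2,1.2,2.1],10]
  ]
}}

```text
clock: 16.98
tcp_pos: [0.5303, 0.1109, 0.0761]
tool_rot: [-1.984, 2.426, -0.006]
wrist_force: [-3.7, -1.3, 15.9]
opening: 0.146
```

```bash
python3 go.py .5293 .1107 .076 35
```

```text
16.98 tcp [0.5303 0.1109 0.0761] F [-3.69 -1.31 15.92] M [-0.452  0.942  0.19 ] op 0.146 q [ 0.206  0.312 -0.424  0.826  0.    -1.165]
tool x [-0.199 -0.98  -0.004] y [-0.98   0.199 -0.008] z [ 0.008  0.002 -1.   ]
yaw y 168.55 turn z -46.45 shift mm [0.4  0.91 0.12] tilt fix (tool x,y deg) [-0.44  0.21 -0.  ]
```

Request:
{"name": "drive_tool", "arguments": {
  "commands": [
    [[-0.4,0.2,2.7],[0.2,1.1,2.2],10],
    [[-0.1,0,2.7],[0.3,1.1,2.2],10],
    [[-0.1,0,2.7],[0.3,1.1,2.2],10],
    [[-0.1,0,2.7],[0.4,1.1,2.2],10],
    [[-0.1,0,2.7],[0.4,1.1,2.2],10],
    [[-0.1,0,2.7],[0.5,1.0,2.2],10],
    [[-0.1,0,2.7],[0.5,1.0,2.2],10]
  ]
}}

```text
clock: 17.57
tcp_pos: [0.5307, 0.1108, 0.0761]
tool_rot: [-1.536, 2.727, -0.004]
wrist_force: [-3.9, -1.5, 17.8]
opening: 0.138
```

```bash
python3 go.py .5293 .1107 .076 35
python3 - <<'E'
from h import *
s=ctrl.get_image("side")
cv2.imwrite("pics/c6.png",crop(s,190,185,70,50,10))
E
```

```text
17.57 tcp [0.5307 0.1108 0.0761] F [-3.88 -1.52 17.75] M [-0.52   1.202  0.193] op 0.138 q [ 0.205  0.311 -0.427  0.822  0.001 -0.821]
tool x [-0.518 -0.855 -0.009] y [-0.855  0.518 -0.008] z [ 0.011  0.004 -1.   ]
yaw y 148.79 turn z -66.21 shift mm [0.77 1.16 0.1 ] tilt fix (tool x,y deg) [-0.44  0.5   0.  ]
```

View pics/c6.png

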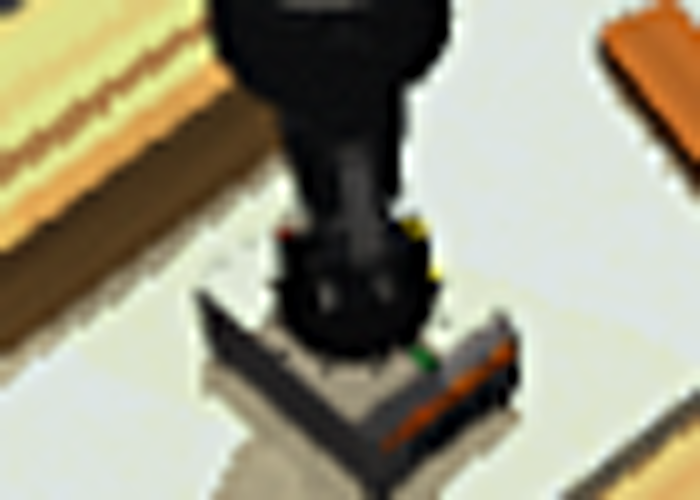

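The pointer is about at the right side now, and the timer hasn't moved (green mark still at (425,358)). I'll continue.

Request:
{"name": "drive_tool", "arguments": {
  "commands": [
    [[-0.3,0.3,2.7],[0.5,0.9,2.1],10],
    [[-0.2,0.1,2.7],[0.6,0.8,2.1],10],
    [[-0.1,0.1,2.7],[0.6,0.8,2.1],10],
    [[-0.1,0.1,2.7],[0.7,0.7,2.1],10],
    [[-0.1,0.1,2.7],[0.7,0.7,2.1],10],
    [[-0.1,0.1,2.7],[0.8,0.6,2.1],10],
    [[-0.1,0.1,2.7],[0.8,0.6,2.1],10]
  ]
}}

```text
clock: 18.2
tcp_pos: [0.5311, 0.1104, 0.0761]
tool_rot: [-1.047, 2.956, 0.0]
wrist_force: [-5.0, -2.0, 16.3]
opening: 0.15
```

```bash
python3 go.py .5293 .1107 .076 35
```

```text
18.2 tcp [0.5311 0.1104 0.0761] F [-4.95 -1.99 16.28] M [-0.426  1.105  0.206] op 0.15 q [ 0.204  0.315 -0.42   0.829  0.001 -0.476]
tool x [-0.777 -0.629 -0.006] y [-0.629  0.777 -0.002] z [ 0.006  0.002 -1.   ]
yaw y 129.0 turn z -86.0 shift mm [1.21 1.32 0.09] tilt fix (tool x,y deg) [-0.11  0.34 -0.  ]
```

Request:
{"name": "drive_tool", "arguments": {
  "commands": [
    [[-0.1,0.2,2.7],[1.0,0.7,2.2],10],
    [[-0.1,0.1,2.7],[1.0,0.7,2.2],10],
    [[-0.1,0.1,2.7],[1.1,0.6,2.2],10],
    [[0,0.1,2.7],[1.1,0.5,2.2],10],
    [[0,0.1,2.7],[1.2,0.5,2.2],10],
    [[0,0.1,2.7],[1.2,0.4,2.2],10],
    [[0,0.1,2.7],[1.2,0.4,2.2],10]
  ]
}}

```text
clock: 18.78
tcp_pos: [0.5312, 0.1101, 0.0761]
tool_rot: [-0.524, 3.086, -0.003]
wrist_force: [-3.8, -1.6, 18.0]
opening: 0.146
```

```bash
python3 go.py .5293 .1107 .076 35
```

```text
18.78 tcp [0.5312 0.1101 0.0761] F [-3.76 -1.63 18.01] M [-0.383  1.089  0.168] op 0.146 q [ 0.206  0.311 -0.426  0.822 -0.002 -0.131]
tool x [-0.944 -0.33  -0.011] y [-0.33   0.944 -0.004] z [ 0.012 -0.    -1.   ]
yaw y 109.27 turn z 74.27 shift mm [1.6  1.24 0.08] tilt fix (tool x,y deg) [-0.23  0.63 -0.  ]
```

Request:
{"name": "drive_tool", "arguments": {
  "commands": [
    [[-0.1,0.3,2.7],[1.1,0.3,2.1],10],
    [[-0.1,0.2,2.7],[1.1,0.3,2.1],10],
    [[0,0.1,2.7],[1.1,0.2,2.1],10],
    [[0,0.1,2.7],[1.2,0.2,2.1],10],
    [[0,0.1,2.7],[1.2,0.1,2.1],10],
    [[0,0.1,2.7],[1.2,0.1,2.1],10]
  ]
}}

```text
clock: 19.28
tcp_pos: [0.5313, 0.1097, 0.0761]
tool_rot: [-0.064, 3.129, -0.001]
wrist_force: [-3.2, -2.3, 15.6]
opening: 0.147
```

```bash
python3 go.py .5293 .1107 .076 91.2
```

```text
19.28 tcp [0.5313 0.1097 0.0761] F [-3.19 -2.29 15.63] M [-0.488  1.109  0.205] op 0.147 q [ 0.205  0.311 -0.426  0.822 -0.003  0.164]
tool x [-0.999 -0.041 -0.012] y [-0.041  0.999 -0.001] z [ 0.012 -0.001 -1.   ]
yaw y 92.36 turn z 1.16 shift mm [1.94 1.12 0.08] tilt fix (tool x,y deg) [-0.07  0.7   0.  ]
```

Within about 1° of 30 min. I'll finish the turn, ease off, release, and raise straight up.

Request:
{"name": "drive_tool", "arguments": {
  "commands": [
    [[0,0.1,1.6],[1.1,0.1,2.1],10],
    [[0,0.1,0],[1.1,0.1,2.0],10],
    [[0,0.1,0],[0.5,0,1.0],10],
    [[0,0,0],[0,0,0],10],
    [[0,0,0],[0,0,0],35],
    [[0,0,0],[0,0,0],35],
    [[0,0,0],[0,0,0],35],
    [[0,0,0],[0,0,0],35],
    [[0,0,0],[0,0,-3],35],
    [[0,0,0],[0,0,-10],35],
    [[0,0,0],[0,0,-15],35],
    [[0,0,0],[0,0,-20],35],
    [[0,0,0],[0,0,-20],35],
    [[0,0,0],[0,0,-20],35],
    [[0,0,0],[0,0,-20],35],
    [[0,0,0],[0,0,-10],35],
    [[0,0,0],[0,0,0],35]
  ]
}}

```text
clock: 20.7
tcp_pos: [0.5287, 0.1097, 0.2032]
tool_rot: [-0.016, 3.129, -0.002]
wrist_force: [0.2, 0.1, -0.7]
opening: 0.411
```

```bash
python3 go.py .5293 .1107 .076 91.2
python3 - <<'E'
from h import *
s=ctrl.get_image("side")
cv2.imwrite("pics/c7.png",crop(s,180,160,80,75,8))
E
```

```text
20.7 tcp [0.5287 0.1097 0.2032] F [ 0.2   0.09 -0.68] M [ 0.026 -0.022  0.023] op 0.411 q [ 0.207  0.204 -0.255  1.1   -0.004  0.197]
tool x [-1.    -0.01  -0.013] y [-0.01   1.    -0.001] z [ 0.013 -0.001 -1.   ]
yaw y 90.58 turn z -0.62 shift mm [  0.98   1.22 127.16] tilt fix (tool x,y deg) [-0.08  0.72 -0.  ]
```

View pics/c7.png

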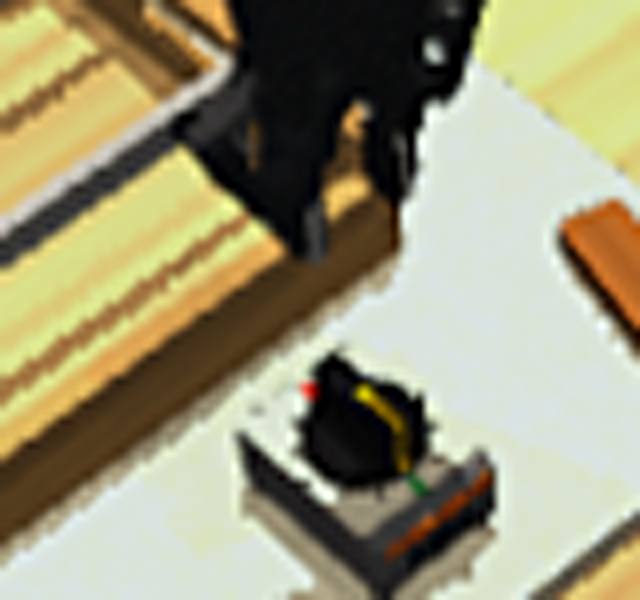

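The pointer's yellow end face at crop (405,470) runs into the green mark at (415,485), and the case hasn't changed. A numeric check comes before handing in.

Run:
```python
from h import *
P=lambda x,y,z:px2w("side",(180+x/8-.5,160+y/8-.5),z)
r,g=P(310,391,.062),P(416,486,.062);d=r-g;c=(r+g)/2
print("mid",c,"yaw",np.degrees(np.arctan2(d[1],d[0])))
a=P(358,391,.096);t=P(406,430,.096);print("top strip dir",a,t,np.degrees(np.arctan2(*(t-a)[1::-1])))
b=P(404,470,.070);sk=P(365,433,.070);print("tip",b,"skirt c",sk,np.degrees(np.arctan2(*(b-sk)[1::-1])))
ctrl.hand_in()
```

```text
mid [0.53264818 0.11064441 0.062     ] yaw 0.4433699575732957
top strip dir [0.53145632 0.11159279 0.096     ] [0.50329235 0.11018085 0.096     ] -177.1299905985016
tip [0.50395246 0.11224281 0.07      ] skirt c [0.52907121 0.11174285 0.07      ] 178.8597366522108
the job is handed in; nothing more can be done
```

The timer stands on the board's front strip with its knob wound to 30 minutes, and the job is handed in. I picked it up by its knob, set it down front to the board's front edge, then regripped to keep the wrist in range and wound the knob about 125° clockwise. The clock stood at about 21 s of the 70 s allowed.

**While winding:** the push readings between moves were 15 to 18 N, plus about 4 N of timer weight. That is inside the 30 N limit, though I did not read the force within each move.

**Last checks:**
- **Timer place:** its centre is at about (0.53, 0.11) m, nearly on the strip's centre line and about 55 mm along it.
- **Squareness:** its yaw is 0.4 to 1°, against 1.4° for the board. The coloured marks on the dial did not move while I wound, so it did not twist.
- **Pointer:** it points at 179° to -177° in world axes, which is 30 minutes within about 0.6.
- **Clearance:** the gripper is open about 125 mm above the winding height, with no contact force.
- **Other things:** I saw no contact with the tray, and the caul looked unmoved in the last picture. I did not measure the brush, glue, sander, discs or square again at the end.

**Small disagreement:** the camera estimates of the timer's centre differed by 3 to 4 mm, and the tool tilted up to about 0.7° under the press. Both are within what the job allows.

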